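# Right the tipped caddy and hang it on its hook

## Task

The yellow caddy has been left tipped over on its side. Stand it upright on the bench and let go of it, then take it again by its wooden handle bar and hang it on the yellow hook, with the hook near the middle of the bar so that it hangs level and free. Leave the blue caddy and the other loose things (glue tub, screwdriver, hammer, wood offcut) where they are.

Things in the scene. Friction and masses are not known exactly. Their poses are not given: they have to be found in the camera images.
- yellow_caddy: Yellow open wooden tray with a bar handle, 0.35 kg, loose, starts lying on its -x side. 70 (x) x 150 (y) x 145 mm (z); origin: centre of the underside; z from underside to handle, y along the bar. Walls 8 mm thick; long walls 45 mm high; end plates at y = +-71 mm, 70 mm wide up to z = 90, then 36 mm wide to z = 145.
- yellow_caddy_handle (a point): Middle of the yellow caddy's handle, a round wooden bar of 16 mm diameter along the caddy's y, its axis at the caddy's z = 130 mm; 134 mm of it is free between the end plates, with 77 mm of open space between bar and long walls. While the caddy lies, the bar is level, 35 mm above the bench. Axes as the caddy's.
- yellow_hook: Yellow hook stand, fixed. Origin: foot of the post on the bench, z up. Foot 110 x 100 x 12 mm, post 16 mm thick, 270 mm high. The hook, a 10 mm round bar, points to the stand's own -x: its axis slopes from z = 262 at the post to z = 250 at x = -45, is level to x = -80, then turns up to its tip at x = -100, z = 270 mm.
- yellow_hook_seat (a point): where the centre of a hung 16 mm bar lies on the yellow hook: 62.5 mm to the stand's -x of the post, 263 mm above the bench; axes as the stand's. A hung bar runs along the stand's y.
- blue_hook: Blue hook stand, fixed, the same shape as the yellow one; stays empty. Origin: foot of the post on the bench.
- blue_caddy: Blue caddy, the same shape and axes as the yellow one, loose, standing upright; a bystander. Origin: centre of the underside.
- glue_tub: white glue tub with blue cap, 72 mm across, 85 mm high, loose bystander; origin: centre of the underside
- screwdriver: red-handled screwdriver, 190 mm long, lying along its own x, loose bystander
- hammer: hammer, 260 mm long, lying along its own x, loose bystander
- offcut: pale wood offcut 120 x 45 x 30 mm, loose bystander; origin: centre of the underside
Things that resemble listed ones, but are neither listed nor needed, are in the scene too. What is shaped like the yellow_caddy but red or white is not meant.

How it is judged:
On the way:
1. the yellow caddy stands upright on the bench, at rest and let go (angle between yellow_caddy's own z axis and vertical below 0.12 rad and height (world z) of yellow_caddy below 0.012 m and linear speed of yellow_caddy below 0.03 m/s and contact force between yellow_caddy and the arm below 0.1 N and contact force between yellow_caddy and the fingers below 0.1 N), for 0.3 s.
At the end, for the whole second after the job is handed in: The yellow caddy hangs by its bar on the yellow hook: the middle of the bar within 30 mm of the hook's seat along and across the hook and at seat height (12 mm below to 20 mm above), its own z within 0.35 rad of vertical, its weight on the hook, at rest (below 0.06 m/s), released (x of yellow_caddy_handle in the frame of yellow_hook_seat between -0.03 and 0.03 m and y of yellow_caddy_handle in the frame of yellow_hook_seat between -0.03 and 0.03 m and z of yellow_caddy_handle in the frame of yellow_hook_seat between -0.012 and 0.02 m and angle between yellow_caddy's own z axis and vertical below 0.35 rad and contact force between yellow_caddy and yellow_hook above 1 N and linear speed of yellow_caddy below 0.06 m/s); the robot touches nothing.
It fails at once if the blue caddy is moved by more than 40 mm (distance of blue_caddy from where it was at the start of the episode above 0.04 m).
It fails at once if the glue tub, screwdriver, hammer or offcut is moved by more than 40 mm (distance of any of glue_tub, screwdriver, hammer, offcut from where it was at the start of the episode above 0.04 m).
It also fails if it takes over 64 s, if anything falls off the work surface, if the arm or the gripper's body presses on something with over 40 N, if the wrist force passes 120 N, or if a joint passes its speed limit or range.

## Robot

A 6-joint arm with a two-finger parallel gripper is mounted at the origin on the work surface. World frame = base frame: x ahead of the robot, y to its left, z up, the work surface at z = 0. Lengths are in m, angles in rad, forces in N, time in s.
With the tool pointing down it reaches from about 0.35 to 0.8 m from the base axis. Payload 7.3 kg.
Tool frame: the origin (TCP) lies between the finger pads; the fingertips stand 25 mm ahead of it and the grasp point (between the pads) lies 6 mm ahead of it (r.tip_extent is the distance from the TCP to the fingertips, in m); z points along the fingers, y is the line along which they close (so a half turn about z gives the same grasp; the last joint's range is limited). The gripper opens to 85 mm and grips with 20 to 120 N. Pads are 22 mm wide; open, the fingers measure 114 mm over their backs; the gripper's body (76 mm by 85 mm) begins 54 mm behind the grasp point. The pads swing forward as they close: fully open they stand 13 mm farther back than shut.
Start: joints at [1.126, 0.342, 1.524, -0, 1.275, -0.146], TCP at [0.155, 0.502, 0.256] pointing down, gripper open.
Joint ranges: [-2.53, 2.53], [-0.77, 2.02], [0.04, 2.7], [-1, 4.14], [0.28, 2.66], [-3.11, 3.11]. Speed limits (rad/s): [2.57, 2.57, 3.14, 3.14, 3.14, 3.14].

## Interface

Orientations are given as a unit quaternion [x, y, z, w].
In Python, from workcell import r, command_gripper, optics gives the robot as it stands. The module is installed in compiled form; this text tells all that it offers. Calls block until the motion is done:
- r.reach(position, orientation): joint-space move of the TCP to a pose.
- r.move_straight(position, orientation=None, speed=0.15, max_force=None): straight line of the TCP; orientation=None keeps the orientation; speed is the mean speed in m/s. With max_force (N) it stops when the force on the tool has changed by that much, and returns True; else False.
- r.movej(angles): joint-space move.
- command_gripper(opening, force=None): finger opening in m; force is the grip in N (None keeps the last); returns when the fingers have stopped.
- r.hold(seconds).
- r.solve_ik(position, orientation): joint angles nearest the present ones, or None.
- r.read_state(): the state.
- optics.get_image(name): name is "scene" or "side" or "wrist"; returns (picture, depth): 400x640x3 uint8, red, green, blue; 400x640 float32, m along the optical axis (not along the pixel's ray), 0 where there is no reading.
- optics.camera_model(name): a dict with "K" (3x3 intrinsics, pixels), "k1" (the pictures are not rectified: a ray, as slopes to the right and down, at radius r is drawn at 1 + k1 r^2 times it, then the intrinsics apply), "R" (3x3) and "t" (3): a world point X has camera coordinates R X + t; the wrist camera has in their place "tool_from_camera" (4x4, takes a point from camera to tool coordinates, whose origin is the TCP and whose axes are the flange's). Camera axes: x right, y down, z forward; pixel columns grow to the right and rows downward; lengths in m; the calibration is good to about 2 mm. A picture is of the moment at which its call begins: read the wrist's pose just before it. camera_model takes no time and is no camera call.
A pose or a line that the arm cannot do raises r.PlanningError and nothing moves.
- r.finish_job(): hands the job in; it is judged then, once.
The state is a dict: "time_s": time; "joint_positions": joint angles; "dq": joint speeds; "tau": joint torques, N m; "eef_pos": TCP position; "eef_rot": TCP orientation; "contact_force": force on the tool from outside, world axes, zero at the start; "torque": the same for the moment, N m; "grip_width": finger opening in m; "grip_force": force on a finger pad.
Only numpy, scipy, OpenCV 4.12 (cv2) and the standard library are available. Lean on these libraries where they do the work, as an engineer would, in place of code of your own. Each camera call takes 0.05 s, during which the arm holds its last target. There are 200 camera calls.

## Working session

There is one attempt and no reset: what is moved stays moved. The work goes in short steps, each a Python script; the robot and the scene stay as the last script left them, time stands still between calls to the robot, and variables do not carry over. Pictures are saved under pics/ and viewed, at most 10 in all, crops included, and the job is handed in when it is done.

```bash
mkdir -p pics; cat > h.py <<'E'
import numpy as np, cv2
from scipy.spatial.transform import Rotation as Rot
from workcell import r, command_gripper, optics
def cloud(n):
    s=r.read_state(); im,d=optics.get_image(n); m=optics.camera_model(n)
    K=np.array(m["K"]); v,u=np.mgrid[:400,:640]
    xy=np.stack([(u-K[0,2])/K[0,0],(v-K[1,2])/K[1,1]],-1); q=xy.copy()
    for _ in range(20): q=xy/(1+m["k1"]*(q**2).sum(-1,keepdims=True))
    P=np.concatenate([q,np.ones((400,640,1))],-1)*d[...,None]
    if "R" in m: W=(P-np.array(m["t"]))@np.array(m["R"])
    else:
        T=np.array(m["tool_from_camera"]); W=P@T[:3,:3].T+T[:3,3]
        W=W@Rot.from_quat(s["eef_rot"]).as_matrix().T+np.array(s["eef_pos"])
    W[d==0]=np.nan
    return im,d,W
def ymask(im):
    h=cv2.cvtColor(im,cv2.COLOR_RGB2HSV)
    return cv2.inRange(h,(20,130,90),(33,255,255))
def save(n,im): cv2.imwrite("pics/"+n,im[...,::-1])
E
python3 - <<'E'
from h import *
s=r.read_state(); print(s["time_s"],s["eef_pos"],s["eef_rot"])
for n in("scene","side"):
    im,d,W=cloud(n); save(n+"0.png",im)
    k,l,st,c=cv2.connectedComponentsWithStats(ymask(im))
    for i in range(1,k):
        if st[i,4]>60:
            w=W[l==i]; print(n,st[i],np.nanpercentile(w,[3,50,97],axis=0).round(3).tolist())
E
```

```text
0.0 [0.15435268 0.50142693 0.25560837] [ 1.48831927e-01  9.88862204e-01 -7.40169071e-04 -2.27851830e-04]
scene [ 269  191   50   58 1029] [[0.372, -0.164, 0.001], [0.46, -0.121, 0.051], [0.534, -0.039, 0.072]]
scene [365 222  21  96 396] [[0.642, 0.109, 0.044], [0.741, 0.117, 0.208], [0.744, 0.135, 0.272]]
scene [ 180  328   31   56 1240] [[0.817, -0.308, 0.028], [0.879, -0.28, 0.055], [0.93, -0.257, 0.062]]
scene [120 343  29  43 815] [[0.865, -0.448, 0.017], [0.911, -0.424, 0.055], [0.949, -0.405, 0.059]]
side [353 122  36  67 430] [[0.642, 0.105, 0.029], [0.728, 0.112, 0.194], [0.801, 0.199, 0.269]]
side [437 188  25  16 244] [[0.866, -0.065, 0.037], [0.897, -0.037, 0.042], [0.929, -0.005, 0.046]]
side [ 297  225   72   62 1159] [[0.37, -0.172, 0.007], [0.425, -0.138, 0.067], [0.525, -0.041, 0.073]]
side [471 235  44  34 735] [[0.809, -0.321, 0.02], [0.855, -0.301, 0.054], [0.922, -0.269, 0.062]]
side [520 266  39  35 825] [[0.858, -0.456, 0.008], [0.886, -0.439, 0.052], [0.941, -0.412, 0.06]]
```

View pics/scene0.png

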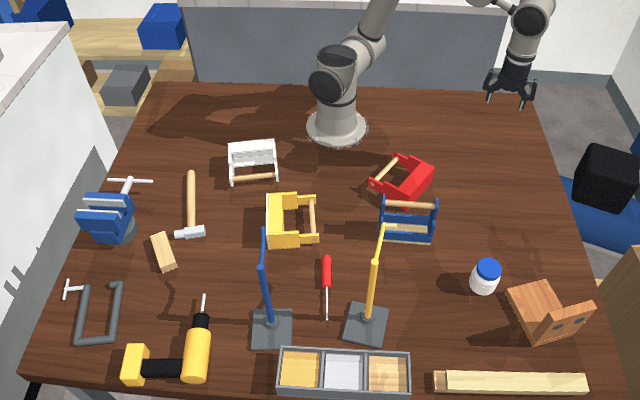

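View pics/side0.png

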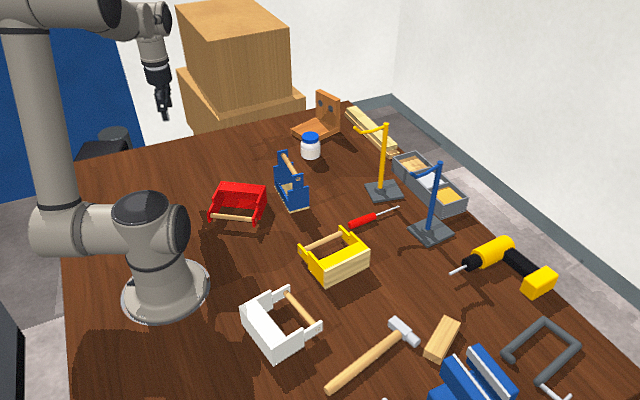

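Scene view: the yellow caddy is at (290,220), lying with its bar at (312,217) to the right. The red one at (405,175), the white one at (253,163) and the upright blue one at (408,222) are not meant. The yellow hook has its foot at (366,322) and its arm tip at about (385,225), pointing at the robot. The side view agrees: caddy (335,255), hook (385,128). I'll confirm with one crop and measure from two wrist places.

```bash
python3 - <<'E'
from h import *
def look(n,p,yaw=0):
    r.reach(p,Rot.from_euler('ZX',[yaw,np.pi]).as_quat()); r.hold(.3)
    im,d,W=cloud("wrist"); save(n+".png",im); np.savez(n,im=im,d=d,W=W)
    k,l,st,c=cv2.connectedComponentsWithStats(ymask(im))
    for i in range(1,k):
        if st[i,4]>150:
            w=W[l==i]; print(n,st[i],np.nanpercentile(w,[2,50,98],axis=0).round(3).tolist())
    print(r.read_state()["time_s"])
look("w2",[.52,.10,.45]); look("w1",[.45,-.05,.38])
m=optics.camera_model("wrist"); print(np.round(m["tool_from_camera"],3),m["K"])
a=np.hstack([cv2.resize(cv2.imread(f"pics/{n}.png"),(400,250)) for n in("w1","w2")])
s=cv2.resize(cv2.imread("pics/scene0.png")[150:350,220:460],(400,333))
s2=cv2.resize(cv2.imread("pics/side0.png")[100:300,200:440],(400,333))
cv2.imwrite("pics/m.png",np.vstack([a,np.hstack([s,s2])]))
E
```

```text
w2 [278   0  24  64 720] [[0.635, 0.119, 0.001], [0.664, 0.127, 0.256], [0.693, 0.168, 0.275]]
w2 [305   0  13  25 255] [[0.727, 0.106, 0.023], [0.729, 0.112, 0.085], [0.748, 0.12, 0.135]]
w2 [ 391  147   91   98 4736] [[0.355, -0.171, 0.001], [0.455, -0.138, 0.059], [0.533, -0.037, 0.072]]
2.525
w1 [ 301  103  110  118 5293] [[0.371, -0.172, 0.0], [0.453, -0.139, 0.07], [0.53, -0.04, 0.072]]
3.625
[[-0.001 -0.965 -0.263  0.067]
 [ 1.    -0.001  0.001  0.   ]
 [-0.001 -0.263  0.965 -0.118]
 [ 0.     0.     0.     1.   ]] [[311.85736628   0.         320.91649054]
 [  0.         311.85736628 201.30515901]
 [  0.           0.           1.        ]]
```

View pics/m.png

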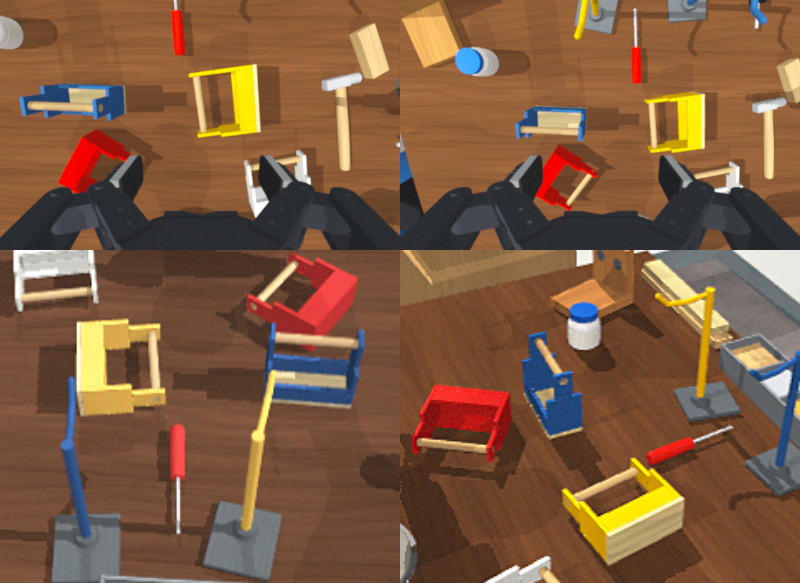

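The crop confirms it. The yellow caddy lies with its bar toward +y: in w1 (full-res pixels) the bar runs about (317,120)-(325,210) and the tray is at (390,160). Next I measure the bar, hook and clearances.

```bash
python3 - <<'E'
from h import *
def bar(n,z0):
    f=np.load(n+".npz"); W=f["W"]; im=f["im"]; 
    y=ymask(im)>0; k,l,st,c=cv2.connectedComponentsWithStats(y.astype(np.uint8))
    top=W[y&(np.abs(W[...,0]-.45)<.12)&(np.abs(W[...,1]+.1)<.1)&(W[...,2]>.062)][:,:2]
    rc=cv2.minAreaRect(top.astype(np.float32)*1000); print(n,"topwall",rc)
    h=cv2.cvtColor(im,cv2.COLOR_RGB2HSV)
    w=(~y)&(np.abs(W[...,0]-.45)<.06)&(np.abs(W[...,1]+.06)<.045)&(W[...,2]>.03)&(W[...,2]<.055)
    P=W[w]; c=np.median(P,axis=0); v=cv2.fitLine(P[:,:2].astype(np.float32),cv2.DIST_HUBER,0,1e-4,1e-4).ravel()
    print(n,"bar",len(P),c.round(4),"z98",np.percentile(P[:,2],[50,95]).round(4),"line",v.round(4),"x",np.percentile(P[:,0],[1,99]).round(4))
bar("w1",0); bar("w2",0)
def hook(n,im,W):
    y=ymask(im)>0; s=y&(W[...,0]>.6)&(W[...,0]<.78)&(np.abs(W[...,1]-.13)<.06)&(W[...,2]>.235)
    P=W[s]; v=cv2.fitLine(P[:,:2].astype(np.float32),cv2.DIST_HUBER,0,1e-4,1e-4).ravel()
    print(n,len(P),"line",v.round(4),np.percentile(P,[1,50,99],axis=0).round(4).tolist())
    q=y&(W[...,2]>.05)&(W[...,2]<.235)&(W[...,0]>.7)&(W[...,0]<.78)&(np.abs(W[...,1]-.13)<.06)
    print("  post",np.median(W[q],axis=0).round(4), np.percentile(W[q],[2,98],axis=0).round(3).tolist())
f=np.load("w2.npz"); hook("w2",f["im"],f["W"])
for n in("scene","side"):
    im,d,W=cloud(n); hook(n,im,W)
    h=cv2.cvtColor(im,cv2.COLOR_RGB2HSV); b=(cv2.inRange(h,(105,120,50),(125,255,255))>0)&(np.abs(W[...,0]-.5)<.14)&(np.abs(W[...,1]-.2)<.15)&(W[...,2]>.01)
    print("  blue caddy",np.percentile(W[b],[2,98],axis=0).round(3).tolist())
E
```

```text
w1 topwall ((455.1585693359375, -128.22938537597656), (150.8949432373047, 82.99598693847656), 7.917452812194824)
w1 bar 875 [ 0.4528 -0.0472  0.0424] z98 [0.0424 0.0444] line [ 0.9906  0.1367  0.4514 -0.0468] x [0.3911 0.5074]
w2 topwall ((455.61517333984375, -128.58929443359375), (150.9892578125, 82.33887481689453), 7.640678882598877)
w2 bar 606 [ 0.4513 -0.0457  0.0425] z98 [0.0425 0.0448] line [ 0.9905  0.1377  0.4502 -0.0458] x [0.3915 0.506 ]
w2 685 line [ 0.9825 -0.1862  0.6622  0.1269] [[0.6339, 0.1185, 0.2518], [0.6631, 0.1269, 0.2559], [0.6893, 0.1357, 0.2756]]
  post [0.729  0.1122 0.0957] [[0.728, 0.106, 0.051], [0.733, 0.119, 0.136]]
scene 195 line [ 0.9804 -0.1969  0.6975  0.1233] [[0.639, 0.1081, 0.2367], [0.6974, 0.1237, 0.2582], [0.7431, 0.1374, 0.2744]]
  post [0.7418 0.1149 0.1541] [[0.738, 0.108, 0.054], [0.744, 0.122, 0.232]]
  blue caddy [[0.423, 0.146, 0.013], [0.493, 0.292, 0.145]]
side 156 line [ 0.9761 -0.2173  0.6973  0.1181] [[0.6321, 0.104, 0.2366], [0.7052, 0.1186, 0.2558], [0.7394, 0.1345, 0.2741]]
  post [0.7299 0.11   0.1457] [[0.724, 0.105, 0.054], [0.74, 0.117, 0.232]]
  blue caddy [[0.417, 0.142, 0.013], [0.483, 0.293, 0.144]]
```

```bash
cat >> h.py <<'E'
U=np.array([.9907,.136,0]); V=np.array([-.136,.9907,0]); B=np.array([.4455,-.0475,.035])
def ori(th,flip,yax=V,u=U):   # tool down, closing along yax, turned th about u
    y=yax*flip; z=np.array([0,0,-1.]); M=np.column_stack([np.cross(y,z),y,z])
    return (Rot.from_rotvec(u*th)*Rot.from_matrix(M))
def tcp(g,R): return np.array(g)-R.apply([0,0,.006])
E
python3 - <<'E'
from h import *
for f in(1,-1):
  for p in([.4455,-.0475,.2],[.47,0,.2],[.47,0,.132],[.5,0,.132],[.5,-.05,.132],[.5,.03,.132]):
    o=[]
    for t in(0,30,60,70,80,90):
        R=ori(np.radians(t),f); q=r.solve_ik(tcp(p,R),R.as_quat()); o.append(None if q is None else np.round(q,2).tolist())
    print(f,p); [print("   ",x) for x in (o if p[2]==.132 and p[0]==.5 and p[1]==0 else [[x is not None for x in o]])]
E
```

```text
1 [0.4455, -0.0475, 0.2]
    [True, True, True, True, True, True]
1 [0.47, 0, 0.2]
    [True, True, True, True, True, True]
1 [0.47, 0, 0.132]
    [True, True, True, True, True, True]
1 [0.5, 0, 0.132]
    [-0.15, 0.43, 1.76, -0.0, 0.96, -1.86]
    [-0.42, 0.55, 1.68, 0.47, 1.24, -2.35]
    [-0.57, 0.78, 1.59, 0.72, 1.6, -2.58]
    [-0.6, 0.87, 1.56, 0.78, 1.72, -2.63]
    [-0.61, 0.96, 1.53, 0.84, 1.84, -2.67]
    [-0.62, 1.05, 1.51, 0.9, 1.96, -2.7]
1 [0.5, -0.05, 0.132]
    [True, True, True, True, True, True]
1 [0.5, 0.03, 0.132]
    [True, True, True, True, True, True]
-1 [0.4455, -0.0475, 0.2]
    [True, True, True, True, True, True]
-1 [0.47, 0, 0.2]
    [True, True, True, True, True, True]
-1 [0.47, 0, 0.132]
    [True, True, True, True, True, True]
-1 [0.5, 0, 0.132]
    [-0.15, 0.43, 1.76, -0.0, 0.96, 1.28]
    [-0.42, 0.55, 1.68, 0.47, 1.24, 0.79]
    [-0.57, 0.78, 1.59, 0.72, 1.6, 0.56]
    [-0.6, 0.87, 1.56, 0.78, 1.72, 0.51]
    [-0.61, 0.96, 1.53, 0.84, 1.84, 0.48]
    [-0.62, 1.05, 1.51, 0.9, 1.96, 0.45]
-1 [0.5, -0.05, 0.132]
    [True, True, True, True, True, True]
-1 [0.5, 0.03, 0.132]
    [True, True, True, True, True, True]
```

```bash
python3 - <<'E'
from h import *
R=ori(0,-1); q=R.as_quat()
r.reach(tcp(B+[0,0,.12],R),q); command_gripper(.085,100)
print(r.move_straight(tcp(B,R),q,.12,15))
command_gripper(0,100); s=r.read_state(); print(s["grip_width"],s["grip_force"],s["contact_force"])
r.move_straight(tcp([.455,-.03,.25],R),q,.12)
s=r.read_state(); print(s["time_s"],s["grip_width"],s["contact_force"],s["torque"])
R2=ori(np.radians(85),-1)
r.reach(tcp([.47,0,.25],R2),R2.as_quat()); r.hold(.3)
s=r.read_state(); print(s["time_s"],s["grip_width"],s["eef_pos"])
a,_,_=cloud("scene"); b,_,_=cloud("side")
save("up.png",np.hstack([a[50:350,150:500],b[50:350,150:500]]))
E
```

```text
False
0.013038331250500653 97.47459053993225 [-0.76002442  1.68239822  4.67929346]
8.5917 0.013198127175251545 [-0.72690681  1.50320835 -2.98220764] [ 0.28932982  0.08569845 -0.06118664]
9.75 0.012772190516629485 [ 0.47069361 -0.00490756  0.25137802]
```

View pics/up.png

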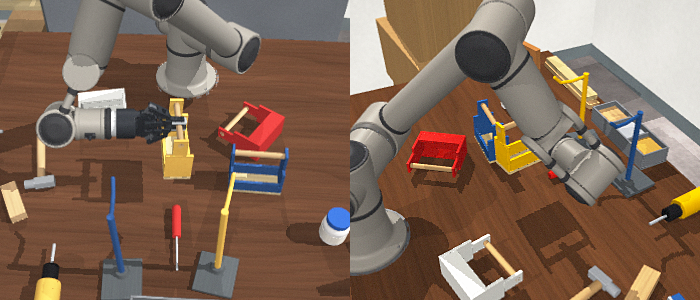

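The caddy is held upright at (178,150) in the left half, clear of the blue one. I'll lower it, release and back off.

```bash
python3 - <<'E'
from h import *
R2=ori(np.radians(85),-1); q=R2.as_quat()
r.move_straight(tcp([.47,0,.155],R2),q,.12)
print(r.move_straight(tcp([.47,0,.127],R2),q,.03,6)); s=r.read_state(); print(s["eef_pos"],s["contact_force"])
command_gripper(.05); r.hold(.2)
p=np.array(r.read_state()["eef_pos"]); d=R2.apply([0,0,1])
r.move_straight(p-d*.09,q,.12)
r.move_straight(p-d*.12+[0,0,.15],q,.25); r.hold(.3)
R=ori(0,-1); r.reach([.47,0,.40],R.as_quat()); r.hold(.2)
im,d,W=cloud("wrist"); save("st.png",im); np.savez("st",im=im,W=W); print(r.read_state()["time_s"])
y=(ymask(im)>0)&(np.abs(W[...,0]-.47)<.13)&(np.abs(W[...,1])<.12)
P=W[y]; print(np.nanpercentile(P,[1,50,99],axis=0).round(3).tolist())
t=P[P[:,2]>.135]; print("tops",len(t),np.sort(t[:,0])[[0,-1]],cv2.minAreaRect((t[:,:2]*1000).astype(np.float32)))
w=(W[...,2]>.12)&(W[...,2]<.16)&(np.abs(W[...,0]-.47)<.09)&(np.abs(W[...,1])<.07)&(~y)
Q=W[w]; print("bar",len(Q),np.median(Q,axis=0),cv2.fitLine(Q[:,:2].astype(np.float32),2,0,1e-4,1e-4).ravel(),np.percentile(Q,[1,99],axis=0).round(3).tolist())
E
```

```text
True
[ 0.47092961 -0.00589523  0.13292604] [ 0.85220466 -0.32761472  3.89995747]
15.2417
[[0.361, -0.058, -0.001], [0.443, -0.011, 0.047], [0.547, 0.032, 0.147]]
tops 510 [0.39410615 0.54683069] ((470.20831298828125, -10.466373443603516), (150.35275268554688, 35.58464050292969), 7.729195594787598)
bar 1335 [ 0.47515123 -0.00977251  0.13752447] [ 0.9903492   0.13859464  0.4738701  -0.00979637] [[0.406, -0.024, 0.132], [0.535, 0.004, 0.14]]
```

View pics/st.png

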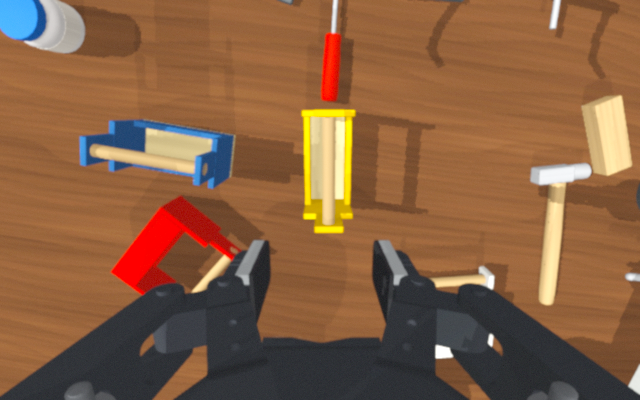

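Standing upright with the bar at about (330,165), axis height 0.130, yaw 7.8°, and the neighbours look unmoved. Now I regrasp the bar 38 mm off its middle, leaving room for the hook, and lift.

```bash
cat >> h.py <<'E'
XS=np.array([.981,-.194,0]); YS=np.array([.194,.981,0]); SEAT=np.array([.6747,.1246,.263])
C=np.array([.470,-.0103,.130]); OFF=.038
ang=np.arctan2(YS[1],YS[0])-np.arctan2(U[1],U[0])
def dual(f): 
    R=ori(0,f); return R,Rot.from_rotvec([0,0,ang])*R
E
python3 - <<'E'
from h import *
for f in(-1,1):
    R,R2=dual(f); qs=[r.solve_ik(tcp(p,x),x.as_quat()) for p,x in((C-OFF*U,R),(SEAT-OFF*YS-.1*XS+[0,0,.05],R2),(SEAT-OFF*YS,R2))]
    print(f,[None if q is None else np.round(q,2).tolist() for q in qs])
R,R2=dual(-1); q=R.as_quat(); G=C-OFF*U
r.reach(tcp(G+[0,0,.08],R),q); command_gripper(.06)
print(r.move_straight(tcp(G,R),q,.1,15)); command_gripper(0,120)
r.move_straight(tcp(G+[0,0,.2],R),q,.12); r.hold(.3)
s=r.read_state(); print(s["time_s"],s["grip_width"],s["torque"],s["contact_force"])
im,d,W=cloud("scene"); im2,d,W2=cloud("side")
for i,w in((im,W),(im2,W2)):
    y=(ymask(i)>0)&(np.abs(w[...,0]-.47)<.13)&(np.abs(w[...,1])<.12)&(w[...,2]>.1); P=w[y]
    for lo,hi in((.35,.42),(.52,.6)):
        e=P[(P[:,0]>lo)&(P[:,0]<hi)]; print(len(e),np.percentile(e[:,2],[2,98]) if len(e) else 0)
save("lift.png",np.hstack([im[50:350,150:500],im2[50:350,150:500]]))
E
```

```text
-1 [[-0.21, 0.33, 1.93, -0.0, 0.88, 1.22], [0.05, 0.41, 1.25, -0.0, 1.48, 0.25], [0.02, 0.62, 1.03, -0.0, 1.49, 0.21]]
1 [[-0.21, 0.33, 1.93, -0.0, 0.88, -1.92], [0.05, 0.41, 1.25, -0.0, 1.48, -2.89], [0.02, 0.62, 1.03, -0.0, 1.49, -2.93]]
False
19.8583 0.012400902315171207 [-0.00621536  0.13298924 -0.00680123] [-0.23580107 -0.560025   -2.89785463]
270 [0.21111987 0.34233939]
639 [0.21111137 0.34309749]
616 [0.21080028 0.34476566]
614 [0.21018456 0.34332928]
```

View pics/lift.png

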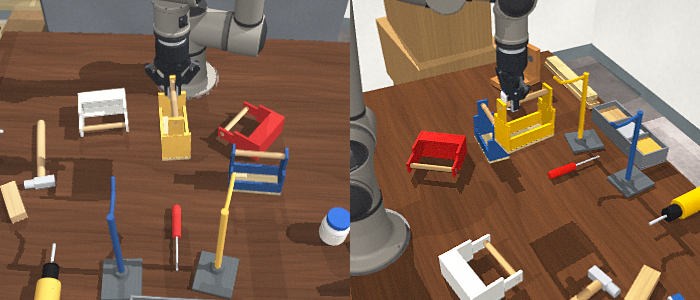

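The caddy is held level (both ends' tops at 0.343) at (175,125) in the left half. On to the hook.

```bash
python3 - <<'E'
from h import *
R,R2=dual(-1); q=R2.as_quat(); H=SEAT-OFF*YS
r.reach(tcp(H-.1*XS+[0,0,.065],R2),q)
print(r.move_straight(tcp(H-.1*XS+[0,0,.045],R2),q,.1,10), r.move_straight(tcp(H+[0,0,.045],R2),q,.08,10))
print(r.move_straight(tcp(H-[0,0,.006],R2),q,.03,4))
s=r.read_state(); print(s["time_s"],s["eef_pos"],s["contact_force"])
im,d,W=cloud("scene"); im2,d,W2=cloud("side")
save("hook.png",np.hstack([im[100:400,200:550],im2[50:350,250:600]]))
E
```

```text
False False
True
23.975 [0.66722731 0.08716685 0.26873733] [ 0.76880156 -0.69784092  4.32462129]
```

View pics/hook.png

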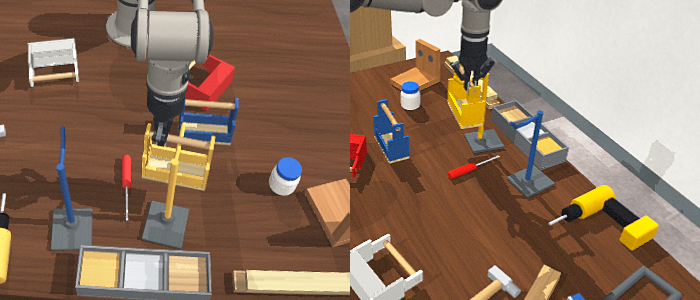

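The bar rests on the hook at seat height (grasp z 0.263), with the hook near mid-bar at (178,145). Releasing.

```bash
python3 - <<'E'
from h import *
command_gripper(.045); r.hold(.3)
p=np.array(r.read_state()["eef_pos"]); r.move_straight(p+[0,0,.10],None,.08); r.reach(p+[-.22,0,.20],r.read_state()["eef_rot"]); r.hold(1)
print(r.read_state()["time_s"])
im,d,W=cloud("scene"); im2,d,W2=cloud("side"); im3,_,W3=cloud("wrist")
for i,w in((im,W),(im2,W2),(im3,W3)):
    y=(np.abs(w[...,0]-.675)<.05)&(np.abs(w[...,1]-.125)<.1)&(w[...,2]>.225)&(w[...,2]<.3); P=w[y&(ymask(i)>0)]; t=P[(P[:,2]>.255)&(np.abs((P-SEAT)@YS)>.06)]
    s=(t-SEAT)@YS; print(len(t),[(t[k].mean(0).round(4).tolist(),t[k][:,2].max().round(3)) for k in(s<0,s>0) if k.any()])
    Q=w[y&(ymask(i)==0)]; Q=Q[(Q[:,2]>.255)&(np.abs((Q-SEAT)@YS)<.06)&(np.abs((Q-SEAT)@XS)<.03)]
    if len(Q): print(" bar",len(Q),((Q-SEAT)@XS).mean(),np.median(Q[:,2]))
save("end.png",np.hstack([im[100:400,200:550],im2[50:350,250:600]]))
E
```

```text
28.1417
123 [([0.6661, 0.0559, 0.2714], np.float64(0.279)), ([0.6924, 0.1943, 0.2767], np.float64(0.284))]
 bar 404 0.0027907734066965396 0.26857534025120045
138 [([0.6558, 0.0541, 0.2696], np.float64(0.279)), ([0.6838, 0.193, 0.2712], np.float64(0.28))]
 bar 115 -0.00482656174624509 0.26908024832133587
1052 [([0.6564, 0.0556, 0.2723], np.float64(0.279)), ([0.6841, 0.1924, 0.275], np.float64(0.282))]
 bar 2263 -0.0027956227614092275 0.26971001363180525
```

View pics/end.png

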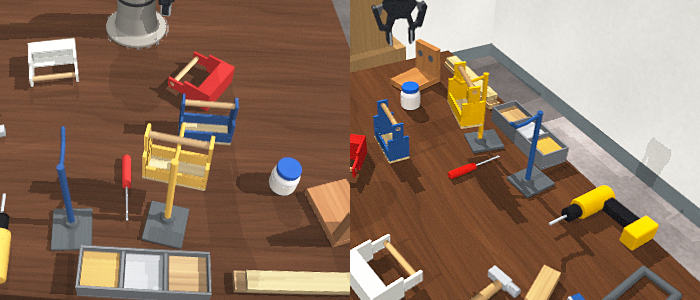

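The caddy hangs level and free at (180,155): its end tops are within 3–5 mm of each other, and the bar is within a few mm of the seat. Nothing else has moved, and the arm is clear.

```bash
python3 -c "
from h import *
r.hold(.5); print(r.finish_job())"
```

```text
the job is handed in; nothing more can be done
None
```

I stood the yellow caddy upright and let it go, then hung it by its bar on the yellow hook, level and free near mid-bar; no bystander was seen to move, and I handed the job in at about 29 s (no verdict came back).

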